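# Play the story on the chess stand

## Task

The chess stall's story stand plays its recording when its pieces are pressed in turn. With the fingertips, gently press down the red-topped piece, then the green-topped one, then the white-topped one, each until it has clearly sunk on its spring (about half its travel), holding it there for a moment and letting it come all the way up again before the next. Do not press the blue-topped piece, lift no piece out of its nest, leave the spare piece, the bottle and the gift box where they are, and finish clear of everything.

Things in the scene. Friction and masses are not known exactly. Their poses are not given: they have to be found in the camera images.
- stand: the story stand, fixed on the table: block 220 x 220 mm, 48 mm high, orange top, black sides, black strip with speaker dots along its front edge (-x). Origin: centre of its underside. Four 58 mm round nests at x = +-45, y = +-45 mm in its frame; their sprung floors rest 8 mm below the stand's top and travel 12 mm, so pieces show 20 mm at rest
- red_piece: dark wooden disc, 54 mm diameter, 28 mm high, 50 to 100 g, loose, with a 41 mm round red inlay on its flat top. Origin: centre of its underside, z up, top 28 mm above it. It stands in one of the stand's four nests (which one varies): underside 40 mm, top 68 mm above the table. Sinks up to 12 mm: about 1 N starts it, 2.5 N = 3 mm, 4 N = 6 mm, hard stop at 7 N; rises by itself
- green_piece: dark wooden disc, 54 mm diameter, 28 mm high, 50 to 100 g, loose, with a 41 mm round green inlay on its flat top. Origin: centre of its underside, z up, top 28 mm above it. It stands in one of the stand's four nests (which one varies): underside 40 mm, top 68 mm above the table. Sinks up to 12 mm: about 1 N starts it, 2.5 N = 3 mm, 4 N = 6 mm, hard stop at 7 N; rises by itself
- white_piece: dark wooden disc, 54 mm diameter, 28 mm high, 50 to 100 g, loose, with a 41 mm round white inlay on its flat top. Origin: centre of its underside, z up, top 28 mm above it. It stands in one of the stand's four nests (which one varies): underside 40 mm, top 68 mm above the table. Sinks up to 12 mm: about 1 N starts it, 2.5 N = 3 mm, 4 N = 6 mm, hard stop at 7 N; rises by itself
- blue_piece: dark wooden disc, 54 mm diameter, 28 mm high, 50 to 100 g, loose, with a 41 mm round blue inlay on its flat top. Origin: centre of its underside, z up, top 28 mm above it. It stands in one of the stand's four nests (which one varies): underside 40 mm, top 68 mm above the table. Sinks up to 12 mm: about 1 N starts it, 2.5 N = 3 mm, 4 N = 6 mm, hard stop at 7 N; rises by itself
- spare_piece: a plain wooden piece (dark disc, brown top, 54 mm diameter, 28 mm high), loose on the table left of the stand; leave it alone. Origin: centre of its underside
- bottle: clear water bottle with a green cap, 60 mm diameter, 190 mm high, standing loose on the table left of the stand (its far half); leave it alone. Origin: centre of its underside
- gift_box: closed gift box, red with a gold panel on top (yellow lower edge), 160 mm (its x) x 60 mm (its y) x 35 mm high, loose on the table right of the stand; leave it alone. Origin: centre of its underside

How it is judged:
By the outcome, as a careful person would: the job done as asked, in the order asked, and still so for the second after the job is handed in, with the robot touching nothing.
It also fails if it takes over 48 s, if anything falls off the work surface, if the arm or the gripper's body presses on something with over 40 N, if the wrist force passes 120 N, or if a joint passes its speed limit or range.

## Robot

A 7-joint arm with a two-finger parallel gripper is mounted at the origin on the work surface. World frame = base frame: x ahead of the robot, y to its left, z up, the work surface at z = 0. Lengths are in m, angles in degrees, forces in N, time in s.
With the tool pointing down it reaches from about 0.425 to 0.925 m from the base axis. Payload 6.8 kg.
Tool frame: the origin (TCP) lies at the centre of the arm's flange, where the gripper is bolted on; the fingertips stand 182 mm ahead of it and the grasp point (between the pads) lies 163 mm ahead of it; z points along the fingers, y is the line along which they close (so a half turn about z gives the same grasp; the last joint's range is limited). The gripper opens to 88 mm and grips with 3 to 60 N. Pads are 20 mm wide; open, the fingers measure 115 mm over their backs; the gripper's body (75 mm by 178 mm) begins 61 mm behind the grasp point.
Start: joints at [-73.803, 27.33, 1.283, 89.118, -0.659, 63.558, -4.761], TCP at [0.257, 0.624, 0.405] pointing down, gripper open.
Joint ranges: [-169.35, 169.35], [-19.33, 120.38], [-80.79, 83.38], [13.8, 139.57], [-78.32, 258.32], [9.67, 109.79], [-169.56, 169.56]. Speed limits (degrees/s): [136.94, 136.94, 180, 180, 180, 180, 180].

## Interface

Orientations are given as a 3x3 rotation matrix whose columns are the frame's x, y, z axes.
In Python, from plant import r, grab_frame, search_frame, regions_of gives the robot as it stands.
- The arm moves only by the tool move_arm, never from a script. Its argument "series" is text: rows parted by semicolons, each of 5 numbers parted by spaces: the opening, from -1 (shut) to 1 (fully open), then the shift along the tool's x, y, z in cm, then the turn about the tool's z in rad. A call has exactly 8 rows; each row is the pose to reach, as a shift and turn from the pose commanded when the call began, along the tool's axes at that moment; what a row does not reach only later rows make up. A row lasts 1/12 s, in which the tool goes at most 41.7 mm and 7.16 degrees, less where a joint would pass 70% of its speed; a pose out of reach is approached as far as the arm can. A call with a gripper value outside its range is refused whole. The fingers move at their own pace and stop on an object; "newtons" is the grip in N (left out, the last holds). Time passes only in rows, so rows that repeat a pose let the fingers close, or fill a call up. It gives the time, the measured TCP pose, the force, the opening and the grip force at its end, in the units of the state.
- r.observe(): the state, without advancing time (a new reading comes with each control period).
- grab_frame(name): name is "side" or "top"; returns a dict with "frame" (400x640x3 uint8, red, green, blue), "depth" (400x640 float32, m along the optical axis (not along the pixel's ray), 0 where there is no reading), "vfov" (degrees; the focal length in pixels is half the picture's height over the tangent of half this angle, whatever the lens; pixels are square), "cx", "cy" (the principal point, pixels), "T" (4x4, takes a point from camera to world coordinates). Camera axes: x right, y down, z forward; pixel columns grow to the right and rows downward; lengths in m; the calibration is good to about 2 mm. A picture is of the moment at which its call begins.
- r.hand_in(): hands the job in; it is judged then, once.
Trained networks look in a picture, given as the dict that the camera call returned (one of the last four; its "shot" number tells which), for a name from the list of things; names that differ only in an ending like _2 or _b are one class to them, and where a whole thing is asked for, a point or a joint stands for the part that bears it (a point fixed in the world has none). Each returns a list of dicts, best first, with "conf" (0 to 1); they miss things now and then, are a little off and sometimes report something else, mostly with a low value. They report only what shows in the picture. A call takes as long as a camera call.
- search_frame(picture, query): "point" ([x, y, z] in m, in world coordinates, good to about 4 mm: the middle of the surface that is visible of it).
- regions_of(picture, query): "mask" (400x640 bool, what is visible of it).
The state is a dict: "time_s": time; "qpos": joint angles; "dq": joint speeds; "joint_efforts": joint torques, N m; "tcp_pos": TCP position; "tool_rot": TCP orientation; "wrist_force": force on the tool from outside, world axes, zero at the start; "moment": the same for the moment, N m; "gripper_width": opening from 0.0 (shut) to 1.0 (fully open); "finger_force": force on a finger pad.
Only numpy, scipy, OpenCV 4.12 (cv2) and the standard library are available. Lean on these libraries where they do the work, as an engineer would, in place of code of your own. Each camera call takes 0.05 s, during which the arm holds its last target. There are 200 camera calls.

## Working session

There is one attempt and no reset: what is moved stays moved. The work goes in short steps, Python scripts to look and compute and a tool call to move; the robot and the scene stay as the last step left them, time stands still between calls to the robot, and variables do not carry over. Pictures are saved under pics/ and viewed, at most 10 in all, crops included, and the job is handed in when it is done.

Besides the shell and the picture viewer there is one more tool, called after "Call:" as name(argument=value, ...), one argument or row to a line, values as JSON. move_arm: Moves the arm, as the interface text tells. Its arguments: {"type":"object","properties":{"series":{"type":"string"},"newtons":{"type":"number"}},"required":["series"]}

```bash
mkdir -p pics; python3 - <<'E'
from plant import r, grab_frame, search_frame, regions_of
import cv2,numpy as np
s=r.observe();print(s)
for n in("top","side"):
    f=grab_frame(n);cv2.imwrite(f"pics/{n}0.png",f["frame"][:,:,::-1])
    for q in("stand","red_piece","green_piece","white_piece","blue_piece","spare_piece","bottle","gift_box"):
        print(n,q,[(np.round(d["point"],3),round(d["conf"],2)) for d in search_frame(f,q)[:3]])
E
```

```text
{'time_s': 0.0, 'qpos': array([-73.80288687,  27.37676932,   1.27987896,  89.17693965,
        -0.66075623,  63.55832521,  -4.76335238]), 'dq': array([-0.00380674, -0.01358891,  0.02027956,  0.05755935,  0.02360441,
       -0.12015385, -0.01266235]), 'joint_efforts': array([-2.28404460e-04, -5.82842445e+01,  1.53439466e+00, -2.72618669e+01,
       -5.43270085e-02,  1.69631734e-02,  1.64161074e-04]), 'tcp_pos': array([0.2570063 , 0.62386765, 0.4036801 ]), 'tool_rot': array([[-9.24596905e-01,  3.80946463e-01, -5.96456027e-04],
       [ 3.80946915e-01,  9.24595297e-01, -1.72762603e-03],
       [-1.06652589e-04, -1.82457577e-03, -9.99998330e-01]]), 'wrist_force': array([-1.04358263,  0.183048  ,  0.68001166]), 'moment': array([-0.01012576,  0.06940083, -0.03514514]), 'finger_force': 0.0, 'gripper_width': 0.9983807336180501}
top stand [(array([ 0.588, -0.153,  0.047]), 0.7)]
top red_piece [(array([ 0.54 , -0.109,  0.068]), 0.73)]
top green_piece [(array([ 0.632, -0.104,  0.064]), 0.75)]
top white_piece [(array([ 0.548, -0.201,  0.072]), 0.92)]
top blue_piece [(array([ 0.64 , -0.19 ,  0.068]), 0.76)]
top spare_piece [(array([0.521, 0.013, 0.028]), 0.93)]
top bottle [(array([0.673, 0.052, 0.125]), 0.92)]
top gift_box [(array([ 0.571, -0.337,  0.04 ]), 0.96)]
side stand [(array([ 0.58 , -0.075,  0.045]), 0.75)]
side red_piece [(array([ 0.542, -0.098,  0.065]), 0.83)]
side green_piece [(array([ 0.626, -0.094,  0.067]), 0.56)]
side white_piece [(array([ 0.541, -0.187,  0.066]), 0.57)]
side blue_piece [(array([ 0.633, -0.183,  0.064]), 0.57)]
side spare_piece [(array([0.52, 0.03, 0.03]), 0.79)]
side bottle [(array([0.681, 0.068, 0.091]), 0.89)]
side gift_box [(array([ 0.576, -0.326,  0.033]), 0.94), (array([ 0.542, -0.189,  0.065]), 0.55)]
```

View pics/top0.png

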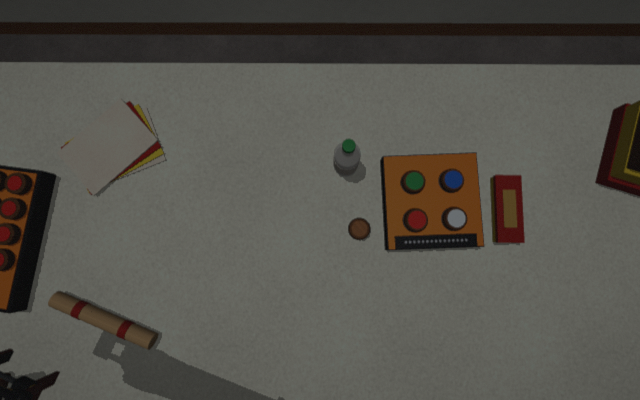

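View pics/side0.png

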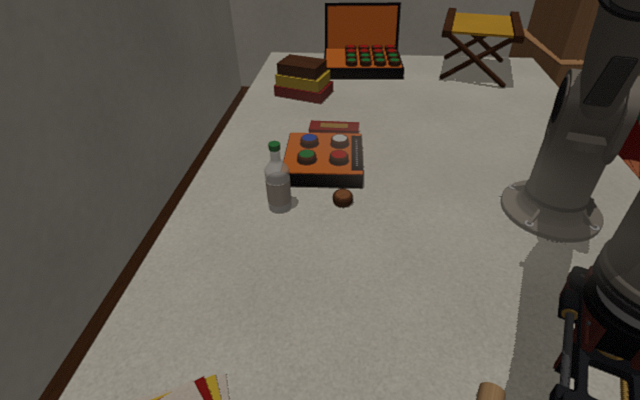

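The stand sits right of the bottle. In the top view red is at (416,219), green (414,181), white (456,218) and blue (452,180), which agrees with the networks. Next I'll refine the inlay centres.

```bash
cat > h.py <<'E'
from plant import r, grab_frame, search_frame, regions_of
import cv2,numpy as np
def px2w(f,u,v,z):
    fl=200/np.tan(np.radians(f["vfov"]/2)); T=f["T"]
    d=T[:3,:3]@np.array([(u-f["cx"])/fl,(v-f["cy"])/fl,1]); return T[:3,3]+d*(z-T[2,3])/d[2]
E
python3 - <<'E'
from h import *
f=grab_frame("top");h=cv2.cvtColor(f["frame"],cv2.COLOR_RGB2HSV).astype(int)
s=r.observe();R=s["tool_rot"];P=[]
for n,(u,v) in dict(red=(416,219),green=(414,181),white=(456,218),blue=(452,180)).items():
    m=np.zeros((400,640),bool)
    m[v-14:v+15,u-14:u+15]=1
    c=np.median(f["frame"][v-2:v+3,u-2:u+3].reshape(-1,3),0)
    m&=np.abs(f["frame"].astype(int)-c).sum(2)<70
    k,l,st,ce=cv2.connectedComponentsWithStats(m.astype(np.uint8)); i=l[v,u]
    p=px2w(f,*ce[i],.068);P.append(p); print(n,c,st[i],p.round(4), "tool cm",(R.T@(p-s["tcp_pos"])*100).round(2), f["depth"][v,u])
P=np.array(P);print(P.mean(0),np.linalg.norm(P[0]-P[1]),np.linalg.norm(P[0]-P[2]))
E
```

```text
red [96. 24. 23.] [402 205  29  29 773] [ 0.5447 -0.1137  0.068 ] tool cm [-54.7  -57.26  33.67] 0.85071456
green [26. 68. 38.] [405 172  19  19 287] [ 0.6328 -0.1092  0.068 ] tool cm [-62.67 -53.49  33.67] 0.8612858
white [103. 108. 110.] [448 210  17  17 238] [ 0.5477 -0.2034  0.068 ] tool cm [-58.39 -65.44  33.67] 0.8476236
blue [22. 46. 91.] [445 170  18  19 258] [ 0.6378 -0.1992  0.068 ] tool cm [-66.56 -61.62  33.67] 0.85801274
[ 0.59076468 -0.15637047  0.068     ] 0.08823343965212935 0.08975402719235029
```

Call:
move_arm(
  series="-1 -1.5 -1.6 0 0; -1 -4 -4.2 0 0; -1 -6.5 -6.8 0 0; -1 -9 -9.5 0 0; -1 -11.5 -12.1 0 0; -1 -14 -14.7 0 0; -1 -16.5 -17.3 0 0; -1 -19 -20 0 0",
  newtons=20,
)

```text
time_s: 1.62
tcp_pos: [0.357, 0.3652, 0.4049]
tool_rot: [[-0.925, 0.381, 0.0], [0.381, 0.925, 0.001], [-0.0, 0.001, -1.0]]
wrist_force: [0.5, 0.2, 0.1]
gripper_width: 0.432
finger_force: 0.0
```

Call:
move_arm(
  series="-1 -2.5 -2.6 0 0; -1 -5 -5.2 0 0; -1 -7.5 -7.9 0 0; -1 -10 -10.5 0 0; -1 -12.5 -13.1 0 0; -1 -15 -15.7 0 0; -1 -17.5 -18.3 0 0; -1 -20 -21 0 0",
)

```text
time_s: 2.28
tcp_pos: [0.4619, 0.0948, 0.4051]
tool_rot: [[-0.925, 0.381, 0.001], [0.381, 0.925, 0.001], [-0.001, 0.001, -1.0]]
wrist_force: [-0.0, 0.6, -0.4]
gripper_width: 0.007
finger_force: 0.0
```

Call:
move_arm(
  series="-1 -2.5 -2.6 0 0; -1 -5 -5.2 0 0; -1 -7.5 -7.9 0 0; -1 -10 -10.5 0 0; -1 -12.5 -13.1 0 0; -1 -14 -14.7 0 0; -1 -15.5 -16.3 0 0; -1 -15.5 -16.3 0 0",
)

```text
time_s: 2.95
tcp_pos: [0.5433, -0.1178, 0.405]
tool_rot: [[-0.922, 0.386, 0.001], [0.386, 0.922, -0.003], [-0.002, -0.002, -1.0]]
wrist_force: [-0.2, -1.0, -0.3]
gripper_width: 0.006
finger_force: 0.0
```

Call:
move_arm(
  series="-1 0 0 2 0; -1 0 0 4.5 0; -1 0 0 7 0; -1 0 0 9.5 0; -1 0 0 11.5 0; -1 0 0 13 0; -1 0 0 13.5 0; -1 0 0 13.5 0",
)

```text
time_s: 3.62
tcp_pos: [0.5423, -0.1125, 0.2687]
tool_rot: [[-0.925, 0.38, -0.002], [0.38, 0.925, 0.0], [0.002, -0.0, -1.0]]
wrist_force: [0.2, -0.4, 0.8]
gripper_width: 0.008
finger_force: 0.0
```

```bash
python3 - <<'E'
from h import *
print(r.observe()["tcp_pos"],r.observe()["wrist_force"])
a=grab_frame("top")["frame"][140:270,330:540];b=grab_frame("side")["frame"][80:220,240:420]
a=cv2.resize(a,(700,433)) ;b=cv2.resize(b,None,fx=4,fy=4,interpolation=2)
cv2.imwrite("pics/t1.png",a[:,:,::-1]);cv2.imwrite("pics/s1.png",b[:,:,::-1])
E
```

```text
[ 0.54231824 -0.1124796   0.26865014] [ 0.1536217  -0.40627925  0.76790066]
```

View pics/s1.png

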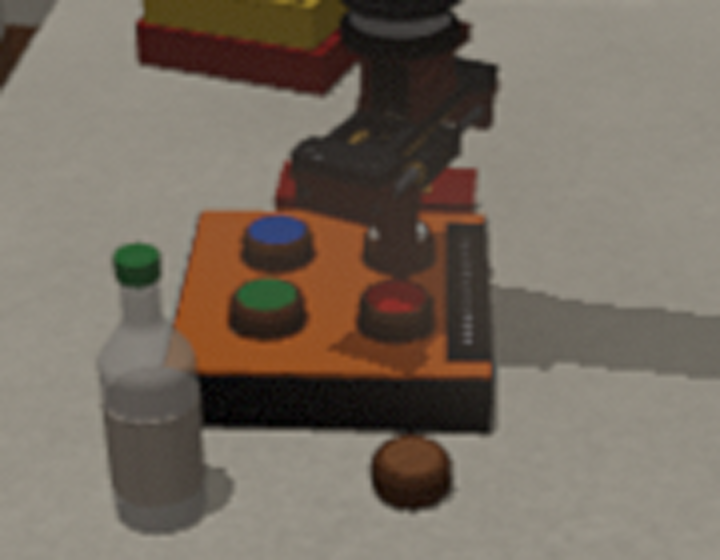

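The closed tips hang over the middle of the red piece at (397,272), about 2 cm above its top. I'll press now.

Call:
move_arm(
  series="-1 0 0 0.6 0; -1 0 0 1.2 0; -1 0 0 1.7 0; -1 0 0 2.0 0; -1 0 0 2.2 0; -1 0 0 2.4 0; -1 0 0 2.6 0; -1 0 0 2.6 0",
)

```text
time_s: 4.38
tcp_pos: [0.5428, -0.1132, 0.2436]
tool_rot: [[-0.925, 0.381, -0.0], [0.381, 0.925, 0.0], [0.0, 0.0, -1.0]]
wrist_force: [-1.5, 0.4, 4.0]
gripper_width: 0.002
finger_force: 2.2
```

Call:
move_arm(
  series="-1 0 0 0 0; -1 0 0 0 0; -1 0 0 0 0; -1 0 0 0 0; -1 0 0 0 0; -1 0 0 0 0; -1 0 0 0 0; -1 0 0 0 0",
)

```text
time_s: 5.05
tcp_pos: [0.5427, -0.1132, 0.2437]
tool_rot: [[-0.925, 0.381, -0.0], [0.381, 0.925, 0.0], [0.0, 0.0, -1.0]]
wrist_force: [-1.3, 1.3, 4.5]
gripper_width: 0.003
finger_force: 2.2
```

```bash
python3 - <<'E'
from h import *
s=r.observe();print(s["tcp_pos"],s["wrist_force"])
b=grab_frame("side")["frame"][120:200,270:390]
cv2.imwrite("pics/s2.png",cv2.resize(b,None,fx=6,fy=6,interpolation=2)[:,:,::-1])
E
```

```text
[ 0.54273321 -0.11321222  0.24365133] [-1.27722994  1.2743967   4.47774959]
```

View pics/s2.png

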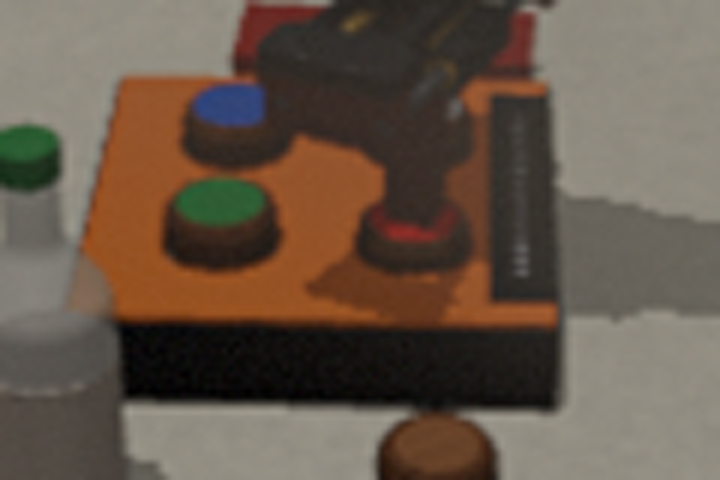

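The red piece at (413,235) has visibly sunk compared with green. The force of about 4.3 N and the pose (about 6 mm down) agree. I'll release it and go to green.

Call:
move_arm(
  series="-1 0 0 -0.4 0; -1 0 0 -1 0; -1 0 0 -2 0; -1 0 0 -3.5 0; -1 0 0 -5 0; -1 0 0 -5 0; -1 0 0 -5 0; -1 0 0 -5 0",
)

```text
time_s: 5.77
tcp_pos: [0.5425, -0.1133, 0.2935]
tool_rot: [[-0.925, 0.381, -0.0], [0.381, 0.925, -0.0], [0.0, -0.0, -1.0]]
wrist_force: [0.6, 0.1, 0.3]
gripper_width: 0.004
finger_force: 0.0
```

Call:
move_arm(
  series="-1 -1.2 0.6 0 0; -1 -3.2 1.5 0 0; -1 -5.2 2.4 0 0; -1 -7 3.3 0 0; -1 -8.2 3.8 0 0; -1 -8.2 3.8 1 0; -1 -8.2 3.8 2 0; -1 -8.2 3.8 2.4 0",
)

```text
time_s: 6.43
tcp_pos: [0.6312, -0.1094, 0.2666]
tool_rot: [[-0.924, 0.381, -0.005], [0.381, 0.924, 0.0], [0.005, -0.002, -1.0]]
wrist_force: [0.4, -0.5, -0.7]
gripper_width: 0.009
finger_force: 0.0
```

```bash
python3 - <<'E'
from h import *
s=r.observe();print(s["tcp_pos"],s["wrist_force"])
b=grab_frame("side")["frame"][120:200,270:390]
cv2.imwrite("pics/s3.png",cv2.resize(b,None,fx=6,fy=6,interpolation=2)[:,:,::-1])
E
```

```text
[ 0.63119415 -0.10936885  0.2666464 ] [ 0.42081095 -0.49570986 -0.746383  ]
```

View pics/s3.png

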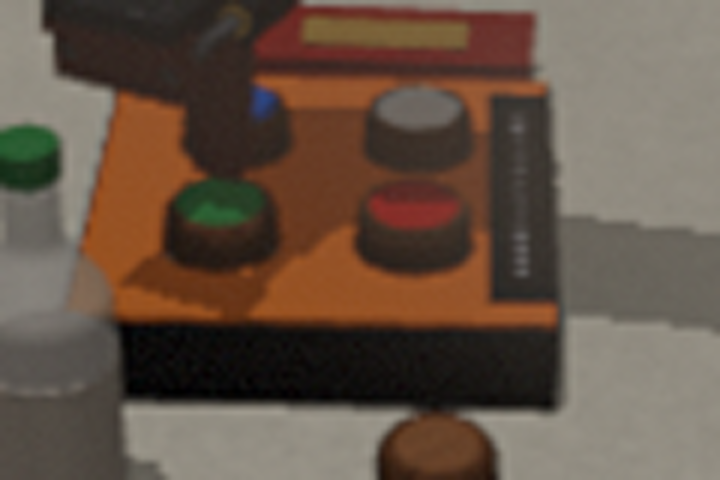

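Red has come all the way up, and the tips at (223,175) hang over green. I'll press it.

Call:
move_arm(
  series="-1 0 0 0.6 0; -1 0 0 1.2 0; -1 0 0 1.7 0; -1 0 0 2.0 0; -1 0 0 2.2 0; -1 0 0 2.4 0; -1 0 0 2.6 0; -1 0 0 2.6 0",
)

```text
time_s: 7.15
tcp_pos: [0.6328, -0.1094, 0.2436]
tool_rot: [[-0.925, 0.381, -0.001], [0.381, 0.925, 0.0], [0.001, -0.0, -1.0]]
wrist_force: [-3.9, 1.3, 5.4]
gripper_width: 0.006
finger_force: 2.2
```

Call:
move_arm(
  series="-1 0 0 0 0; -1 0 0 0 0; -1 0 0 0 0; -1 0 0 0 0; -1 0 0 0 0; -1 0 0 0 0; -1 0 0 0 0; -1 0 0 0 0",
)

```text
time_s: 7.82
tcp_pos: [0.633, -0.1094, 0.2437]
tool_rot: [[-0.925, 0.381, -0.0], [0.381, 0.925, -0.0], [0.0, -0.0, -1.0]]
wrist_force: [-3.5, 0.4, 4.2]
gripper_width: 0.007
finger_force: 2.2
```

Call:
move_arm(
  series="-1 0 0 -0.4 0; -1 0 0 -1 0; -1 0 0 -2 0; -1 0 0 -3.5 0; -1 0 0 -5 0; -1 0 0 -5 0; -1 0 0 -5 0; -1 0 0 -5 0",
)

```text
time_s: 8.48
tcp_pos: [0.633, -0.1091, 0.2934]
tool_rot: [[-0.925, 0.381, 0.0], [0.381, 0.925, 0.0], [-0.0, 0.0, -1.0]]
wrist_force: [-0.8, 0.0, -0.2]
gripper_width: 0.008
finger_force: 0.0
```

Call:
move_arm(
  series="-1 0.7 -2 0 0; -1 1.6 -4.5 0 0; -1 2.5 -7 0 0; -1 3.4 -9.5 0 0; -1 4 -11.2 0 0; -1 4.3 -11.9 0.6 0; -1 4.3 -11.9 1.7 0; -1 4.3 -11.9 2.4 0",
)

```text
time_s: 9.15
tcp_pos: [0.5481, -0.2021, 0.2678]
tool_rot: [[-0.925, 0.381, -0.001], [0.381, 0.925, 0.001], [0.001, 0.001, -1.0]]
wrist_force: [0.5, -0.8, 0.7]
gripper_width: 0.006
finger_force: 0.0
```

```bash
python3 - <<'E'
from h import *
s=r.observe();print(s["tcp_pos"],s["wrist_force"])
b=grab_frame("side")["frame"][120:200,270:390]
cv2.imwrite("pics/s4.png",cv2.resize(b,None,fx=6,fy=6,interpolation=2)[:,:,::-1])
E
```

```text
[ 0.54811192 -0.20209435  0.26783118] [ 0.50513629 -0.75191799  0.65286599]
```

View pics/s4.png

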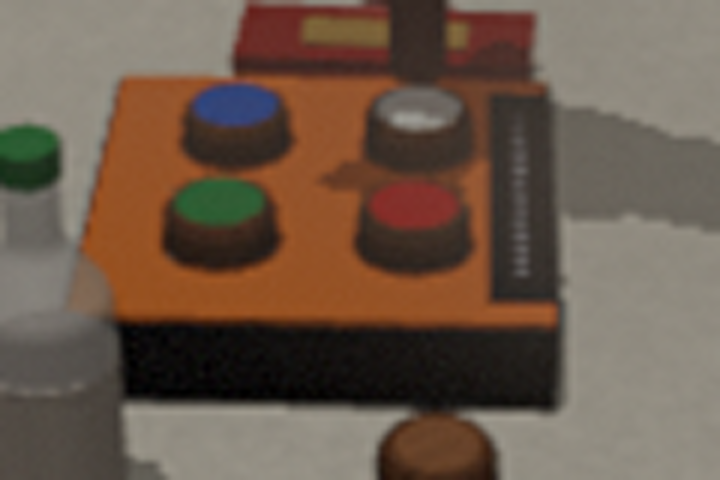

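Red and green are both up, and the tips at (418,80) hang over white at (420,108). I'll press it.

Call:
move_arm(
  series="-1 0 0 0.6 0; -1 0 0 1.2 0; -1 0 0 1.7 0; -1 0 0 2.0 0; -1 0 0 2.2 0; -1 0 0 2.4 0; -1 0 0 2.6 0; -1 0 0 2.6 0",
)

```text
time_s: 9.87
tcp_pos: [0.5482, -0.2025, 0.2437]
tool_rot: [[-0.925, 0.38, 0.0], [0.38, 0.925, 0.001], [-0.0, 0.001, -1.0]]
wrist_force: [-0.9, 3.1, 4.2]
gripper_width: 0.006
finger_force: 2.2
```

Call:
move_arm(
  series="-1 0 0 0 0; -1 0 0 0 0; -1 0 0 0 0; -1 0 0 0 0; -1 0 0 0 0; -1 0 0 0 0; -1 0 0 0 0; -1 0 0 0 0",
)

```text
time_s: 10.53
tcp_pos: [0.5481, -0.203, 0.2437]
tool_rot: [[-0.925, 0.381, 0.0], [0.381, 0.925, -0.0], [-0.0, 0.0, -1.0]]
wrist_force: [1.0, 3.3, 4.8]
gripper_width: 0.003
finger_force: 2.2
```

Call:
move_arm(
  series="-1 0 0 -0.4 0; -1 0 0 -1 0; -1 0 0 -2 0; -1 0 0 -4 0; -1 0 0 -7 0; -1 0 0 -10 0; -1 0 0 -13 0; -1 0 0 -15 0",
)

```text
time_s: 11.2
tcp_pos: [0.5475, -0.2043, 0.3971]
tool_rot: [[-0.924, 0.383, 0.002], [0.383, 0.924, -0.002], [-0.003, -0.001, -1.0]]
wrist_force: [0.8, -0.3, -0.8]
gripper_width: 0.005
finger_force: 0.0
```

Call:
move_arm(
  series="-1 0 0 0 0; -1 0 0 0 0; -1 0 0 0 0; -1 0 0 0 0; -1 0 0 0 0; -1 0 0 0 0; -1 0 0 0 0; -1 0 0 0 0",
)

```text
time_s: 11.87
tcp_pos: [0.5479, -0.203, 0.3932]
tool_rot: [[-0.925, 0.381, -0.001], [0.381, 0.925, 0.0], [0.001, -0.0, -1.0]]
wrist_force: [0.2, -0.5, 0.4]
gripper_width: 0.009
finger_force: 0.0
```

```bash
python3 - <<'E'
from h import *
s=r.observe();print(s["tcp_pos"],s["wrist_force"])
b=grab_frame("side")["frame"][100:220,250:410]
cv2.imwrite("pics/s5.png",cv2.resize(b,None,fx=4,fy=4,interpolation=2)[:,:,::-1])
E
```

```text
[ 0.54792057 -0.20303856  0.39319291] [ 0.21483597 -0.48792302  0.37768421]
```

View pics/s5.png

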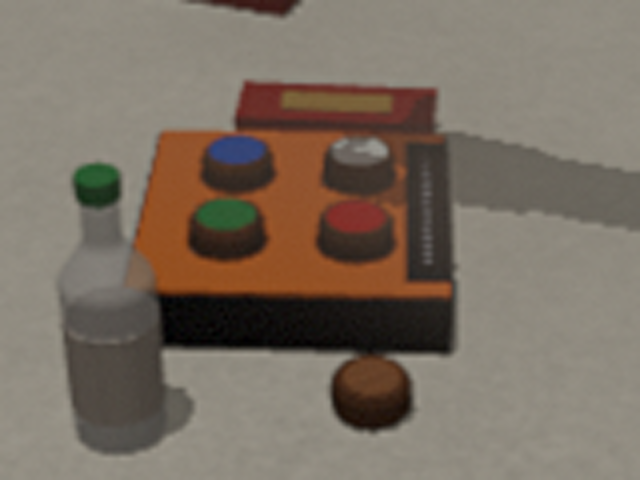

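All four pieces are up in their nests (white at (360,150), red at (355,217)). The bottle, spare piece and gift box have not moved, and the arm is clear.

```bash
python3 -c "
from plant import r
print(r.hand_in())"
```

```text
the job is handed in; nothing more can be done
None
```

I pressed red, green and white in that order, each about 6 mm down (4–5 N) and held about 0.7 s; all came back up, nothing else was touched, the arm finished clear, and the job is handed in at about 12 s (no verdict was returned).

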